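# Lock the refill box with the blade key

### The arm

A 6-joint arm with a two-finger parallel gripper is mounted at the origin on the work surface. World frame = base frame: x ahead of the robot, y to its left, z up, the work surface at z = 0. Lengths are in m, angles in rad, forces in N, time in s.
With the tool pointing down it reaches from about 0.35 to 0.85 m from the base axis. Payload 8.1 kg.
Tool frame: the origin (TCP) lies where the fingers leave the gripper's body, on its centre line; the fingertips stand 84 mm ahead of it and the grasp point (between the pads) lies 65 mm ahead of it; z points along the fingers, y is the line along which they close (so a half turn about z gives the same grasp; the last joint's range is limited). The gripper opens to 93 mm and grips with 3 to 60 N. Pads are 15 mm wide; open, the fingers measure 128 mm over their backs; the gripper's body (75 mm by 188 mm) begins 65 mm behind the grasp point.
Start: joints at [1.035, 0.13, 1.488, -0, 1.523, -0.085], TCP at [0.261, 0.54, 0.303] pointing down, gripper open.
Joint ranges: [-2.96, 2.96], [-0.89, 2.26], [0.02, 2.5], [-1.34, 4.48], [0, 2.73], [-2.66, 2.66]. Speed limits (rad/s): [2.39, 2.39, 2.79, 3.14, 3.14, 3.14].

### API

Orientations are given as a rotation vector (axis times angle).
In Python, from workcell import readout, viewer, r gives the robot as it stands.
- The arm moves only by the tool step_arm, never from a script. Its argument "series" is text: rows parted by semicolons, each of 6 numbers parted by spaces: the shift along the tool's x, y, z each as a share of 6 cm, from -1 to 1, then the turn, a rotation vector about the tool's x, y, z each as a share of 10 degrees, from -1 to 1. A call has 1 to 12 rows; each row shifts and turns the commanded pose from where the row before left it, along the tool's axes as they then stand; what a row does not reach is not made up. A row lasts 1/8 s, in which the tool goes at most 62.5 mm and 10.7 degrees, less where a joint would pass 70% of its speed; a pose out of reach is approached as far as the arm can. A call with a number of a shift or a turn outside -1 to 1 is refused whole. A call with a gripper value outside its range is refused whole. "jaw" is the opening, from -1 (shut) to 1 (fully open), set as the call begins (left out, the last holds). The fingers move at their own pace and stop on an object; "grip_force" is the grip in N (left out, the last holds). Time passes only in rows, so rows that do not move let the fingers close. It gives the time, the measured TCP pose, the force, the opening and the grip force at its end, in the units of the state.
- readout.read_state(): the state, without advancing time (a new reading comes with each control period).
- viewer.read_camera(name): name is "side" or "top" or "wrist"; returns (picture, depth): 480x640x3 uint8, red, green, blue; 480x640 float32, m along the optical axis (not along the pixel's ray), 0 where there is no reading.
- viewer.camera_model(name): a dict with "fx", "fy", "cx", "cy" (pixels), "R" (3x3) and "t" (3): a world point X has camera coordinates R X + t; the wrist camera has in their place "mount" (4x4, takes a point from camera to tool coordinates, whose origin is the TCP and whose axes are the flange's). Camera axes: x right, y down, z forward; pixel columns grow to the right and rows downward; lengths in m; the calibration is good to about 2 mm. A picture is of the moment at which its call begins: read the wrist's pose just before it. camera_model takes no time and is no camera call.
- r.hand_in(): hands the job in; it is judged then, once.
The state is a dict: "time": time; "joint_pos": joint angles; "joint_vel": joint speeds; "joint_torque": joint torques, N m; "eef_pos": TCP position; "ee_rot": TCP orientation; "ft_force": force on the tool from outside, world axes, zero at the start; "wrist_torque": the same for the moment, N m; "width": finger opening in m; "finger_force": force on a finger pad.
Only numpy, scipy, OpenCV 4.12 (cv2) and the standard library are available. Lean on these libraries where they do the work, as an engineer would, in place of code of your own. Each camera call takes 0.05 s, during which the arm holds its last target. There are 200 camera calls.

### The job

One of the two slotted cam locks on the lid of the refill box is still open (its slot does not point at the two small marks beside its ring). Take the blade key out of its wooden stand, and with its blade in that lock's slot turn the lock clockwise about a quarter turn until it seats against its stop, gently, without forcing key or lock. Then put the key back in the stand, upright with its blade fully in the slot, and leave the locked lock and everything else as they are.

Things in the scene. Friction and masses are not known exactly. Their poses are not given: they have to be found in the camera images.
- key_mid (a point): Loose blade key, 0.07 kg: black handle 28 (its x) x 14 (y) x 60 mm tall, steel blade 18 (x) x 3.5 (y) x 30 mm long below it on the same axis. Point: middle of the handle, 60 mm above the blade's end, z up. It starts upright in the stand, handle resting on the stand's top. Grip across y, about 50 N. The lowest 6 mm of the handle is a collar 16 mm thick.
- key_tip (a point): The middle of the blade's lower end, on the key's axis; same axes as key_mid.
- stand_slot (a point): Fixed wooden block 60 x 60 x 45 mm tall. Point: middle of the slot's mouth on its top face, z up. The slot is 24 mm along x, 9 mm along y, 34 mm deep. The key starts with its x along this x; put back, either way round will do.
- seat_open_mid (a point): Ring (64 mm across, 56 inside, 6 tall, on the lid) round the open lock. Point: ring centre, 12 mm above the lid, level with the cam's top face. x across the box, y along it, toward the two small marks; z up. The 40 mm aluminium cam is off-centre in the ring, its place not measured: its axis lies 3 to 6 mm from this point along +y or -y (either), and up to 3 mm along x. It only turns, it does not shift.
- cam_open (a joint): Open cam's angle, rad, growing clockwise from above; at 0 its slot lies along x of seat_open_mid, at 1.571 along y, on a rigid stop: locked. Starts at 0 to 0.3; friction 0.07 Nm, stays put; over 0.25 Nm or 25 N harms it. Slot through its axis: 30 mm long, closed ends, 5 wide, 9 deep; the blade turns up to 0.1 rad before it drives the cam. Off-centre along the slot the key binds as it turns.
- seat_shut_mid (a point): The same point of the same kind of ring at the other lock, which is already locked; 136 mm from the open one along the box. The two may be swapped.
- cam_shut (a joint): Angle of the cam that is already locked, same meaning; starts at about 1.56 and must stay.
- box: Fixed plywood refill box with a grey lid, 156 x 256 x 50 mm tall, origin at the centre of its underside, length along y, z up. Both rings lie on its lid, on its centre line at y = +68 and -68 mm.
- cup: Bystander: wooden pencil cup, 76 mm across, 95 mm tall; origin at the centre of its underside.
- roll_big: Bystander: brown tape roll lying flat, 100 mm across, 50 mm tall; origin at the centre of its underside.
- roll_small: Bystander: brown tape roll lying flat, 100 mm across, 25 mm tall; origin at the centre of its underside.
- scraper: Bystander: small silicone scraper lying flat, 135 mm long, 60 mm wide, 16 mm tall; origin near its middle, underside.
- stapler: Bystander: orange stapler, 140 mm long, 40 mm tall; origin at the centre of its underside.
- carton: Bystander: cardboard carton 100 x 140 x 80 mm tall; origin at the centre of its underside.

How it is judged:
On the way, in this order (a step that is already met when the one before it is completed fails the run):
1. the key is lifted out of the stand (z of key_tip in the frame of stand_slot above 0.005 m), for 0.1 s.
2. with the blade in its slot, the open cam is turned onto its stop (value of joint cam_open above 1.52 rad and horizontal distance between key_tip and seat_open_mid below 0.014 m and z of key_tip in the frame of seat_open_mid below -0.002 m), for 0.2 s.
At the end, for the whole second after the job is handed in: Both cams are on their stops (the open one within 0.05 rad, the other within 0.07 rad), and the key stands released and at rest in the stand: blade end within 6 mm of the slot's axis and at least 26 mm below the stand's top, tilted less than 0.1 rad (value of joint cam_open above 1.52 rad and value of joint cam_shut above 1.5 rad and horizontal distance between key_tip and stand_slot below 0.006 m and z of key_tip in the frame of stand_slot below -0.026 m and angle between key_mid's own z axis and vertical below 0.1 rad and linear speed of key below 0.02 m/s); the robot touches nothing.
It fails at once if the key is forced against the open cam (contact forces adding to over 45 N: about 0.25 Nm of twist, or pressing or wedging that hard) (contact force between key and cam_open above 45 N).
It fails at once if the cam that was already locked is turned by more than about 0.1 rad (value of joint cam_shut below 1.45 rad).
It fails at once if a bystander is moved by more than 30 mm (distance of any of cup, roll_big, roll_small, scraper, stapler, carton from where it was at the start of the episode above 0.03 m).
It also fails if it takes over 72 s, if anything falls off the work surface, if the arm or the gripper's body presses on something with over 40 N, if the wrist force passes 120 N, or if a joint passes its speed limit or range.

## Working session

There is one attempt and no reset: what is moved stays moved. The work goes in short steps, Python scripts to look and compute and a tool call to move; the robot and the scene stay as the last step left them, time stands still between calls to the robot, and variables do not carry over. Pictures are saved under pics/ and viewed, at most 10 in all, crops included, and the job is handed in when it is done.

Besides the shell and the picture viewer there is one more tool, called after "Request:" as name(argument=value, ...), one argument or row to a line, values as JSON. step_arm: Moves the arm, as the interface text tells. Its arguments: {"type":"object","properties":{"series":{"type":"string"},"jaw":{"type":"number"},"grip_force":{"type":"number"}},"required":["series"]}

```bash
mkdir -p pics; ls
cat > h.py <<'E'
import numpy as np, cv2
from scipy.spatial.transform import Rotation as Ro
from workcell import readout, viewer, r
def snap(n,f=None):
    s=readout.read_state(); im,d=viewer.read_camera(n); m=viewer.camera_model(n)
    if 'mount' in m:
        M=np.array(m['mount']); T=np.eye(4); T[:3,:3]=Ro.from_rotvec(s['ee_rot']).as_matrix(); T[:3,3]=s['eef_pos']; C=T@M
    else:
        C=np.eye(4); R=np.array(m['R']); C[:3,:3]=R.T; C[:3,3]=-R.T@np.array(m['t'])
    if f: cv2.imwrite('pics/'+f,im[:,:,::-1])
    return im,d,m,C,s
def ray(m,C,u,v,z):
    p=C[:3,:3]@np.array([(u-m['cx'])/m['fx'],(v-m['cy'])/m['fy'],1]); return C[:3,3]+p*(z-C[2,3])/p[2]
E
python3 - <<'E'
from h import *
for n in('top','side'):
    im,d,m,C,s=snap(n,n+'0.png'); np.savez(n+'0.npz',im=im,d=d,C=C,m=[m[k] for k in('fx','fy','cx','cy')])
    print(n,C[:3,3],C[:3,2])
print(s['eef_pos'],s['ee_rot'],s['time'],viewer.camera_model('wrist')['mount'])
E
```

```text
pics
top [ 0.35174757 -0.06277873  1.23254007] [ 0.18433263 -0.00881084 -0.98282443]
side [-0.03484128 -1.03759013  1.00811414] [ 0.3936949   0.6564435  -0.64349535]
[0.26119432 0.53972314 0.30171863] [-7.02016854e-01 -3.06157325e+00  2.66318219e-03] 0.05 [[ 8.66860826e-04 -9.67650005e-01 -2.52294900e-01  6.96997958e-02]
 [ 9.99999112e-01  1.09429428e-03 -7.61148194e-04 -4.01834111e-04]
 [ 1.01260992e-03 -2.52294017e-01  9.67650094e-01 -8.21550049e-02]
 [ 0.00000000e+00  0.00000000e+00  0.00000000e+00  1.00000000e+00]]
```

View pics/top0.png

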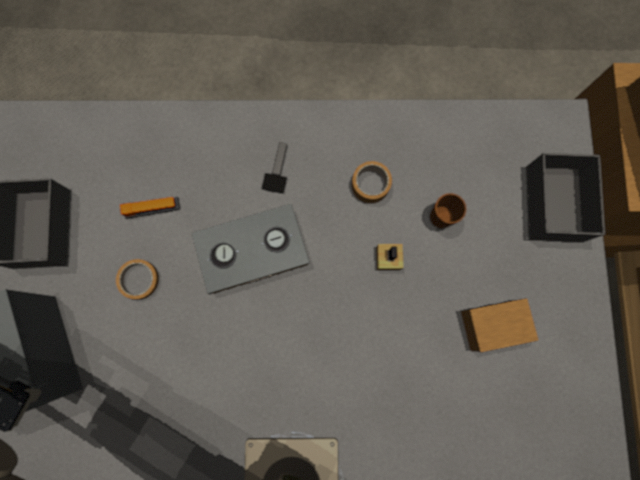

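The top view shows the box at (250,248), with locks at (225,253) and (277,238), and the stand with the key at (391,256). Next I'll zoom in and measure.

Run:
```python
from h import *
q=np.load('top0.npz'); im=q['im'];C=q['C'];fx,fy,cx,cy=q['m'];m=dict(fx=fx,fy=fy,cx=cx,cy=cy)
a=cv2.resize(im[195:305,180:320],None,fx=5,fy=5,interpolation=cv2.INTER_CUBIC)[:,:700]
b=cv2.resize(im[230:285,365:420],None,fx=5,fy=5,interpolation=cv2.INTER_CUBIC)
o=np.zeros((550,800,3),np.uint8); o[:,:700]=a; 
cv2.imwrite('pics/z0.png',o[:,:700,::-1])
hsv=cv2.cvtColor(im,cv2.COLOR_RGB2HSV)
w=cv2.inRange(hsv[235:280,370:410],(12,60,60),(35,255,255))
c=max(cv2.findContours(w,0,2)[0],key=cv2.contourArea)
box=cv2.boxPoints(cv2.minAreaRect(c))+[370,235]; P=np.array([ray(m,C,u,v,.045) for u,v in box]); print(box,P,P.mean(0))
for u,v in((225,253.5),(277,238.5)): print(ray(m,C,u,v,.06), )
s=(hsv[195:305,180:320,1]);print(im[250,210],im[225,250],im[300,250],im[253,225])
```

```text
[[376. 243.]
 [403. 243.]
 [403. 269.]
 [376. 269.]] [[ 0.56962092 -0.20882801  0.045     ]
 [ 0.56925492 -0.27550267  0.045     ]
 [ 0.50468435 -0.27306382  0.045     ]
 [ 0.50507424 -0.20704746  0.045     ]] [ 0.53715861 -0.24111049  0.045     ]
[0.54304823 0.15939544 0.06      ]
[0.57933547 0.03402661 0.06      ]
[96 96 92] [107 109 105] [116 115 108] [127 130 122]
```

View pics/z0.png

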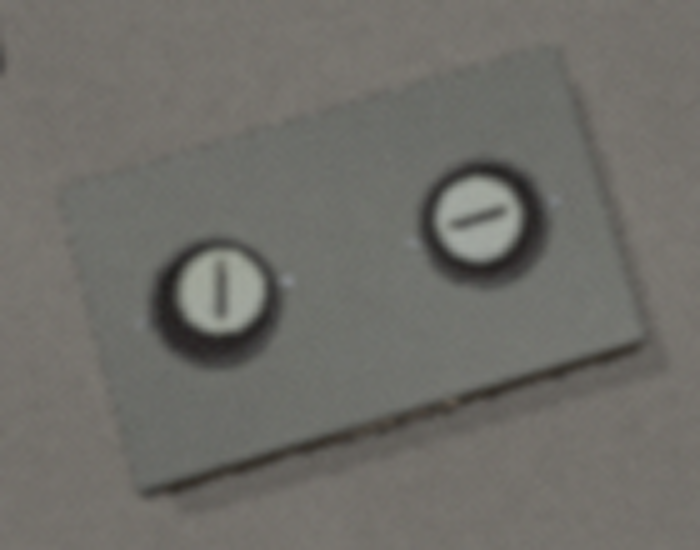

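The left lock (225,253) is the open one, since its slot is about 16° off the box's cross axis. The right lock's slot points at its marks. I'll move above the stand.

Request:
step_arm(
  series="-.7 -.69 0 0 0 0;-.7 -.69 0 0 0 0;-.7 -.69 0 0 0 0;-.7 -.69 0 0 0 0;-.7 -.69 0 0 0 0;-.7 -.69 0 0 0 0;-.7 -.69 0 0 0 0;-.7 -.69 0 0 0 0;-.7 -.69 0 0 0 0;-.7 -.69 0 0 0 0;-.7 -.69 0 0 0 0;-.7 -.69 0 0 0 0",
)

```text
time: 1.6
eef_pos: [0.4988, -0.1287, 0.3025]
ee_rot: [-0.703, -3.062, -0.0]
ft_force: [-0.1, -0.1, 0.5]
width: 0.0932
finger_force: 0.0
```

Request:
step_arm(
  series="-.7 -.69 0 0 0 0;-.7 -.69 0 0 0 0;0 0 0 0 0 -.9;0 0 0 0 0 -.9;0 0 0 0 0 -.8;0 0 0 0 0 0;0 0 0 0 0 0",
)

```text
time: 2.48
eef_pos: [0.538, -0.2377, 0.3025]
ee_rot: [-0.0, -3.141, -0.0]
ft_force: [-0.6, -0.6, -0.2]
width: 0.0927
finger_force: 0.0
```

Run:
```python
from h import *
im,d,m,C,s=snap('wrist','w1.png'); np.savez('w1.npz',im=im,d=d,C=C,m=[m[k] for k in('fx','fy','cx','cy')])
print(s['eef_pos'],s['ee_rot'],s['joint_pos'],s['time'])
```

```text
[ 0.53800687 -0.23770896  0.30246643] [-1.42675431e-04 -3.14112468e+00 -3.49249824e-04] [-5.03184077e-01  9.91420911e-02  1.52235044e+00 -3.08584004e-05
  1.52061730e+00 -2.07388800e+00] 2.475
```

View pics/w1.png

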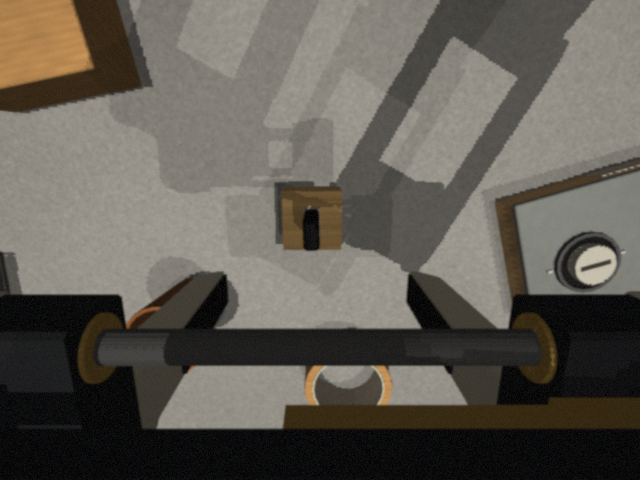

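The close view shows the stand top at (311,217) and the key handle, running vertically in the image, at about (311,228). I'll measure both with the depth image.

```bash
cat >> h.py <<'E'
def cloud(d,m,C):
    v,u=np.indices(d.shape); P=np.stack([(u-m['cx'])/m['fx']*d,(v-m['cy'])/m['fy']*d,d],-1)@C[:3,:3].T+C[:3,3]; P[d==0]=np.nan; return P
def load(f):
    q=np.load(f); return q['im'],q['d'],dict(zip(('fx','fy','cx','cy'),q['m'])),q['C']
def rect(P):
    (c,s,a)=cv2.minAreaRect(P[:,:2].astype(np.float32)*1000); return np.round(c,1),np.round(s,1),round(a,1)
E
python3 - <<'E'
from h import *
im,d,m,C=load('w1.npz'); P=cloud(d,m,C)[150:275,250:370]; I=im[150:275,250:370]
z=P[...,2]
st=P[(z>.040)&(z<.05)]; print('stand',rect(st),np.median(st[:,2]),len(st))
tp=P[(z>.095)&(z<.115)]; print('key',rect(tp),np.median(tp[:,2]),len(tp))
# colour/ray
g=cv2.cvtColor(I,cv2.COLOR_RGB2HSV); w=cv2.inRange(g,(8,60,60),(30,255,255))
c=max(cv2.findContours(w,0,2)[0],key=cv2.contourArea)[:,0]+[250,150]
print('stand col',rect(np.array([ray(m,C,u,v,.045) for u,v in c])))
E
```

```text
stand (array([ 537.7, -244. ]), array([60.3, 60.1]), 0.1) 0.045143187907699306 2802
key (array([ 537.7, -243.8]), array([28.2, 14. ]), 2.5) 0.10478430358192883 548
stand col (array([ 535.2, -243.7]), array([64.5, 61.5]), 0.1)
```

Request:
step_arm(
  series="0 -.1 .3 0 0 0;0 0 .8 0 0 0;0 0 .8 0 0 0;0 0 .5 0 0 0;0 0 .28 0 0 0;0 0 0 0 0 0;0 0 0 0 0 0",
)

```text
time: 3.4
eef_pos: [0.539, -0.2443, 0.1434]
ee_rot: [-0.004, 3.14, -0.002]
ft_force: [0.3, 0.1, 0.7]
width: 0.0931
finger_force: 0.0
```

Request:
step_arm(
  series="0 0 0 0 0 0;0 0 0 0 0 0;0 0 0 0 0 0;0 0 0 0 0 0;0 0 0 0 0 0;0 0 0 0 0 0;0 0 0 0 0 0;0 0 0 0 0 0",
  jaw=-1,
  grip_force=50,
)

```text
time: 4.4
eef_pos: [0.5381, -0.2438, 0.1419]
ee_rot: [0.005, -3.142, -0.0]
ft_force: [-0.3, 0.7, -0.7]
width: 0.0179
finger_force: 0.0
```

Request:
step_arm(
  series="0 0 0 0 0 0;0 0 0 0 0 0;0 0 0 0 0 0;0 0 0 0 0 0",
)

```text
time: 4.9
eef_pos: [0.5381, -0.2438, 0.1419]
ee_rot: [0.005, -3.142, -0.0]
ft_force: [0.3, -0.7, 0.7]
width: 0.0135
finger_force: 50.0
```

Request:
step_arm(
  series="0 0 -.2 0 0 0;0 0 -.6 0 0 0;0 0 -.9 0 0 0;0 0 -.9 0 0 0;0 .5 0 0 0 0;0 .9 0 0 0 0;-.1 .9 0 0 0 0;-.1 .9 0 0 0 0;-.1 .9 0 0 0 0;-.1 .9 0 0 0 0;-.05 .9 0 0 0 0;0 .6 0 0 0 0",
)

```text
time: 6.4
eef_pos: [0.5638, 0.1487, 0.2989]
ee_rot: [-0.007, 3.141, 0.001]
ft_force: [1.1, -0.7, -1.3]
width: 0.0137
finger_force: 50.0
```

Request:
step_arm(
  series="0 .2 0 0 0 0;0 0 0 0 0 0;0 0 0 0 0 0;0 0 0 0 0 0",
)

```text
time: 6.9
eef_pos: [0.5641, 0.157, 0.2981]
ee_rot: [-0.002, 3.141, -0.0]
ft_force: [0.4, -0.4, -0.2]
width: 0.0137
finger_force: 50.0
```

Run:
```python
from h import *
im,d,m,C,s=snap('wrist'); np.savez('w2.npz',im=im,d=d,C=C,m=[m[k] for k in('fx','fy','cx','cy')])
print(s['eef_pos'],s['ee_rot'],s['joint_pos'],s['time'],s['width'],s['ft_force'],m['fx'])
cv2.imwrite('pics/w2.png',cv2.resize(im[120:320,180:440],None,fx=3,fy=3,interpolation=cv2.INTER_CUBIC)[:,:,::-1])
```

```text
[0.5641328  0.15699578 0.29805031] [-2.04775705e-03  3.14147358e+00 -3.92933315e-04] [ 1.84014428e-01  9.36573803e-02  1.53623112e+00 -2.68018552e-04
  1.51163338e+00 -1.38806975e+00] 6.9 0.013667549453299016 [ 0.41998215 -0.36659119 -0.19415204] 343.37677812449857
```

View pics/w2.png

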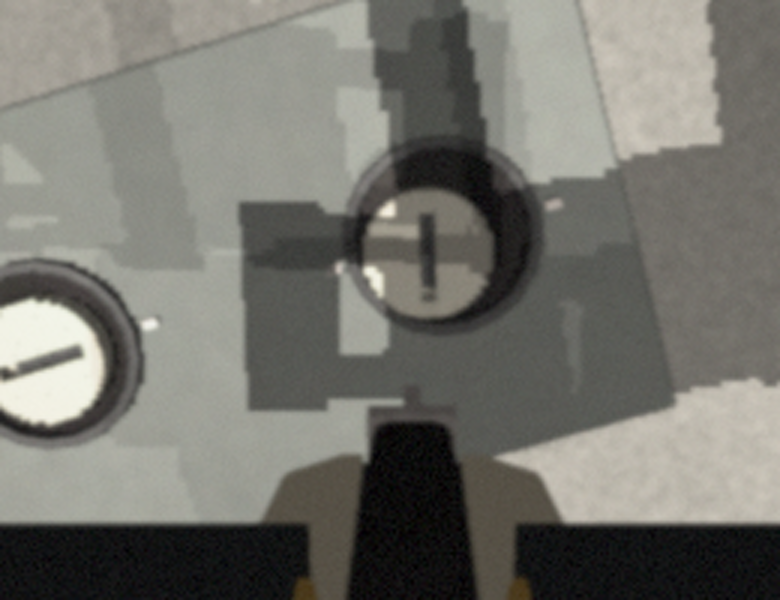

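The open cam's face is centred near zoom (428,254), i.e. full-image pixel (323,205). Its slot runs from (428,213) to (428,300), almost vertical, and the held blade tip is at (413,385). I'll measure it from depth.

Run:
```python
from h import *
im,d,m,C=load('w2.npz'); P=cloud(d,m,C)[160:235,290:365]; z=P[...,2]
print('z lid',np.nanmedian(z[z<.053]))
w=((z>.0592)&(z<.066)).astype(np.uint8); c=max(cv2.findContours(w,0,1)[0],key=cv2.contourArea)[:,0]
Q=np.array([P[v,u] for u,v in c]); print(cv2.minEnclosingCircle(Q[:,:2].astype(np.float32)*1000),cv2.fitEllipse(Q[:,:2].astype(np.float32)*1000), np.median(Q[:,2]))
h=cv2.drawContours(np.zeros_like(w),[c.reshape(-1,1,2)],-1,1,-1); h=cv2.erode(h,np.ones((5,5)))
g=cv2.cvtColor(im,cv2.COLOR_RGB2GRAY)[160:235,290:365]
s=((h>0)&(g<65)); n,l,st,ce=cv2.connectedComponentsWithStats(s.astype(np.uint8)); print(st,ce)
for mm,n in((s,'dark'),((h>0)&(w==0),'deep')):
    vv,uu=np.nonzero(mm)
    if len(vv)<5: continue
    X=np.array([ray(m,C,u+290,v+160,.062) for v,u in zip(vv,uu)]); print(n,len(vv),X.mean(0),rect(X))
# rings: z ~.056 around both
Pf=cloud(d,m,C); 
for uv in ((323,198),(193,237)):
    sub=Pf[max(uv[1]-45,0):uv[1]+45,max(uv[0]-45,0):uv[0]+45]; k=sub[(sub[...,2]>.0545)&(sub[...,2]<.058)]; print('ring',len(k),rect(k))
# blade tip
B=Pf[230:262,295:345].reshape(-1,3); B=B[(B[:,2]>.15)&(B[:,2]<.2)]; print('key low',len(B),rect(B) if len(B) else '',B[:,2].min() if len(B) else '')
```

```text
z lid 0.05035288400098281
((543.9539184570312, 160.90774536132812), 20.778987884521484) ((543.9727783203125, 160.89102172851562), (39.27861022949219, 39.56056213378906), 3.558199405670166) 0.062168149947627815
[[   0    0   75   75 5542]
 [  30   32    5   23   83]] [[37.06964995 36.91248647]
 [32.34939759 42.84337349]]
dark 83 [0.54261711 0.16136568 0.062     ] (array([542.8, 161. ]), array([20.7,  3.7]), 0.4)
deep 166 [0.54323519 0.16080229 0.062     ] (array([543.8, 160.6]), array([28.2,  4.7]), 0.4)
ring 809 (array([539.7, 165.9]), array([62.7, 63. ]), 89.5)
ring 860 (array([578.8,  35.7]), array([62.8, 63.2]), 8.5)
key low 42 (array([554.7, 156.2]), array([0.6, 3.2]), 1.6) 0.17031415375593953
```

Request:
step_arm(
  series=".33 .07 .1 0 0 0;0 0 .6 0 0 0;0 0 .6 0 0 0;0 0 .27 0 0 0;0 0 0 0 0 0;0 0 0 0 0 0;0 0 0 0 0 0",
)

```text
time: 7.82
eef_pos: [0.5451, 0.1626, 0.2056]
ee_rot: [-0.005, 3.139, 0.001]
ft_force: [-0.6, 0.3, -1.4]
width: 0.0136
finger_force: 50.0
```

Run:
```python
from h import *
im,d,m,C,s=snap('wrist'); np.savez('w3.npz',im=im,d=d,C=C,m=[m[k] for k in('fx','fy','cx','cy')])
print(s['eef_pos'],s['ee_rot'],s['time'])
cv2.imwrite('pics/w3.png',cv2.resize(im[120:300,250:390],None,fx=3.3,fy=3.3,interpolation=cv2.INTER_CUBIC)[:,:,::-1])
Pf=cloud(d,m,C); P=Pf[100:300,230:410].reshape(-1,3)
for zz in (.081,.087,.093,.099):
    k=P[(abs(P[:,2]-zz)<.003)]; print(zz,len(k),rect(k) if len(k) else '')
z=P[:,2]; k=P[(z>.0595)&(z<.066)]; print('cam',cv2.minEnclosingCircle(k[:,:2].astype(np.float32)*1000))
k=P[(z>.051)&(z<.0585)&(np.hypot(P[:,0]-.544,P[:,1]-.161)<.017)]; print('slot',len(k),rect(k),k[:,:2].mean(0))
```

```text
[0.5450981  0.16257584 0.2055547 ] [-4.62548310e-03  3.13885438e+00  8.71310413e-04] 7.825
0.081 16 (array([536.1, 161.9]), array([0.5, 3.2]), 1.5)
0.087 16 (array([535.9, 161.9]), array([0.6, 3.1]), 3.0)
0.093 8 (array([536. , 161.9]), array([0.5, 3. ]), 2.2)
0.099 0 
cam ((543.6181030273438, 161.03041076660156), 20.74197006225586)
slot 125 (array([539.7, 160.8]), array([16.5,  4.3]), 0.0) [0.53818436 0.16060415]
```

View pics/w3.png

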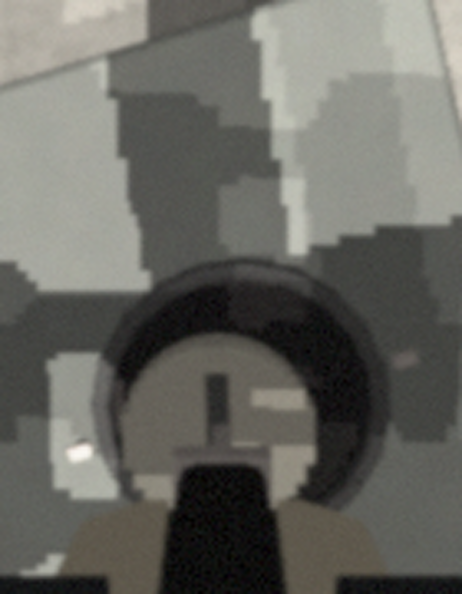

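The blade is over the cam, with its front edge at zoom (222,455) just right of the slot at (217,400). It needs to go about 1 mm in −y. I'll let the arm settle while correcting.

Request:
step_arm(
  series="0 -.012 0 0 0 0;0 0 0 0 0 0;0 0 0 0 0 0;0 0 0 0 0 0;0 0 0 0 0 0",
)

```text
time: 8.5
eef_pos: [0.5441, 0.1617, 0.2037]
ee_rot: [0.005, -3.141, 0.0]
ft_force: [-0.2, -0.6, -0.6]
width: 0.0139
finger_force: 50.0
```

```bash
cat > look.py <<'E'
from h import *
im,d,m,C,s=snap('wrist')
print(s['eef_pos'],s['ee_rot'],s['ft_force'],s['wrist_torque'],s['time'])
Pf=cloud(d,m,C); P=Pf[100:300,230:410].reshape(-1,3); z=P[:,2]
k=P[(z>.078)&(z<.092)]; print('blade',len(k),rect(k))
k=P[(z>.0595)&(z<.066)]; print('cam',cv2.minEnclosingCircle(k[:,:2].astype(np.float32)*1000))
k=P[(z>.051)&(z<.0585)&(np.hypot(P[:,0]-.544,P[:,1]-.161)<.017)]; print('slot',len(k),rect(k))
E
python3 look.py
```

```text
[0.54410706 0.16170512 0.20369041] [ 4.69825377e-03 -3.14149767e+00  1.31572784e-05] [-0.15069814 -0.60819924 -0.6000155 ] [-0.00873572  0.03865052 -0.05903112] 8.5
blade 35 (array([534.7, 160.9]), array([3.1, 0.7]), 86.2)
cam ((544.0012817382812, 161.0555877685547), 20.73311996459961)
slot 105 (array([538.9, 160.9]), array([13.9,  4.9]), 0.4)
```

Request:
step_arm(
  series="0 0 .1 0 0 0;0 0 .1 0 0 0;0 0 .05 0 0 0;0 0 .03 0 0 0;0 0 0 0 0 0;0 0 0 0 0 0",
)

```text
time: 9.3
eef_pos: [0.5443, 0.1617, 0.1872]
ee_rot: [-0.005, 3.141, 0.0]
ft_force: [0.8, -0.4, -1.2]
width: 0.0141
finger_force: 50.0
```

Request:
step_arm(
  series="0 0 .03 0 0 0;0 0 .035 0 0 0;0 0 0 0 0 0;0 0 0 0 0 0;0 0 0 0 0 0",
)

```text
time: 9.93
eef_pos: [0.5442, 0.1617, 0.1831]
ee_rot: [-0.005, 3.142, 0.0]
ft_force: [-0.3, -0.6, -0.4]
width: 0.0137
finger_force: 50.0
```

```bash
python3 look.py
```

```text
[0.54416726 0.16171564 0.18309153] [-4.74988139e-03  3.14152812e+00  1.22192964e-05] [-0.26037759 -0.64758338 -0.39775575] [ 0.05288899 -0.01035003  0.02837651] 9.925
blade 116 (array([533., 161.]), array([15.9,  7.4]), 88.3)
cam ((543.7049560546875, 161.1884765625), 20.653671264648438)
slot 62 (array([535.3, 160.9]), array([8.6, 5. ]), 3.9)
```

Request:
step_arm(
  series="0 0 0 0 0 .3;0 0 0 0 0 .4;0 0 0 0 0 .4;0 0 0 0 0 .4;0 0 0 0 0 0;0 0 0 0 0 0",
)

```text
time: 10.72
eef_pos: [0.5442, 0.1618, 0.1831]
ee_rot: [0.403, 3.115, 0.0]
ft_force: [0.4, 1.5, -1.4]
width: 0.0139
finger_force: 50.0
```

```bash
cat > st.py <<'E'
from h import *
s=readout.read_state(); R=Ro.from_rotvec(s['ee_rot']).as_matrix()
print(np.round(s['eef_pos'],4),'yaw',np.degrees(np.arctan2(-R[1,0],-R[0,0])).round(2),'F',np.round(s['ft_force'],2),'T',np.round(s['wrist_torque'],3),'tool F',np.round(R.T@s['ft_force'],2),s['time'],s['joint_pos'][5])
E
python3 st.py
```

```text
[0.5442 0.1618 0.1831] yaw -14.74 F [ 0.38  1.48 -1.41] T [ 0.283 -0.109  0.079] tool F [0.01 1.53 1.41] 10.725 -1.115027068042406
```

Request:
step_arm(
  series="0 0 0 0 0 .4;0 0 0 0 0 .4;0 0 0 0 0 .4;0 0 0 0 0 .4;0 0 0 0 0 .4;0 0 0 0 0 0;0 0 0 0 0 0",
)

```text
time: 11.6
eef_pos: [0.5442, 0.1619, 0.1831]
ee_rot: [0.937, 2.998, 0.001]
ft_force: [0.6, 2.7, -1.0]
width: 0.0136
finger_force: 50.0
```

```bash
python3 st.py
```

```text
[0.5442 0.1619 0.1831] yaw -34.71 F [ 0.62  2.67 -1.03] T [ 0.483 -0.211  0.08 ] tool F [1.01 2.55 1.03] 11.6 -0.7664299698411482
```

Request:
step_arm(
  series=".003 .004 0 0 0 .4;0 0 0 0 0 .4;0 0 0 0 0 .4;0 0 0 0 0 .4;0 0 0 0 0 .4;0 0 0 0 0 0;0 0 0 0 0 0",
)

```text
time: 12.48
eef_pos: [0.5443, 0.162, 0.1831]
ee_rot: [1.443, 2.79, 0.0]
ft_force: [1.0, 1.6, -1.1]
width: 0.0135
finger_force: 50.0
```

```bash
python3 st.py
```

```text
[0.5443 0.162  0.1831] yaw -54.7 F [ 0.99  1.59 -1.14] T [ 0.391 -0.399  0.071] tool F [0.73 1.73 1.15] 12.475 -0.41698213947066637
```

Request:
step_arm(
  series="0 0 0 0 0 .4;0 0 0 0 0 .4;0 0 0 0 0 .4;0 0 0 0 0 .3;0 0 0 0 0 .2;0 0 0 0 0 0;0 0 0 0 0 0",
)

```text
time: 13.35
eef_pos: [0.5443, 0.162, 0.1831]
ee_rot: [1.841, 2.545, 0.0]
ft_force: [3.0, 2.3, -1.2]
width: 0.0135
finger_force: 50.0
```

```bash
python3 st.py
```

```text
[0.5443 0.162  0.1831] yaw -71.77 F [ 3.04  2.31 -1.21] T [ 0.436 -0.663  0.115] tool F [1.24 3.61 1.21] 13.35 -0.11921217395000067
```

Request:
step_arm(
  series=".001 .006 0 0 0 .1;0 0 0 0 0 .1;0 0 0 0 0 0;0 0 0 0 0 0",
)

```text
time: 13.85
eef_pos: [0.5444, 0.1621, 0.1831]
ee_rot: [1.887, 2.512, -0.0]
ft_force: [1.9, 0.6, 0.1]
width: 0.014
finger_force: 50.0
```

```bash
python3 st.py
```

```text
[0.5444 0.1621 0.1831] yaw -73.82 F [1.86 0.59 0.13] T [ 0.242 -0.332  0.062] tool F [ 0.05  1.95 -0.13] 13.85 -0.08317735599146167
```

Request:
step_arm(
  series="0 .002 0 0 0 .1;0 0 0 0 0 .1;0 0 0 0 0 0;0 0 0 0 0 0",
)

```text
time: 14.35
eef_pos: [0.5445, 0.1621, 0.183]
ee_rot: [-1.93, -2.479, 0.0]
ft_force: [0.3, 0.5, 0.8]
width: 0.0139
finger_force: 50.0
```

```bash
python3 st.py
```

```text
[0.5445 0.1621 0.183 ] yaw -75.82 F [0.27 0.49 0.84] T [ 0.088 -0.098  0.059] tool F [ 0.41  0.38 -0.84] 14.35 -0.0481900482184638
```

Request:
step_arm(
  series="0 0 0 0 0 .1;0 0 0 0 0 .1;0 0 0 0 0 0;0 0 0 0 0 0",
)

```text
time: 14.85
eef_pos: [0.5445, 0.1621, 0.183]
ee_rot: [-1.973, -2.444, 0.0]
ft_force: [0.2, 0.9, 1.9]
width: 0.0141
finger_force: 50.0
```

```bash
python3 st.py
```

```text
[0.5445 0.1621 0.183 ] yaw -77.83 F [0.19 0.88 1.89] T [ 0.041  0.044 -0.002] tool F [ 0.82  0.37 -1.89] 14.85 -0.013275936633128513
```

Request:
step_arm(
  series="0 0 0 0 0 .1;0 0 0 0 0 0;0 0 0 0 0 0",
)

```text
time: 15.22
eef_pos: [0.5445, 0.1622, 0.183]
ee_rot: [-1.995, -2.427, 0.0]
ft_force: [0.0, 0.2, 1.8]
width: 0.014
finger_force: 50.0
```

```bash
python3 st.py; python3 st.py
python3 - <<'E'
from h import *
im,d,m,C,s=snap('wrist'); s=readout.read_state(); print(s['wrist_torque'])
cv2.imwrite('pics/w4.png',cv2.resize(im[120:320,180:440],None,fx=3,fy=3,interpolation=cv2.INTER_CUBIC)[:,:,::-1])
E
```

```text
[0.5445 0.1622 0.183 ] yaw -78.82 F [0.02 0.18 1.82] T [-0.004  0.071  0.001] tool F [ 0.17  0.05 -1.82] 15.225 0.004218461357173766
[0.5445 0.1622 0.183 ] yaw -78.82 F [0.02 0.18 1.82] T [-0.004  0.071  0.001] tool F [ 0.17  0.05 -1.82] 15.225 0.004218461357173766
[-0.09772524  0.10357506  0.01625492]
```

View pics/w4.png

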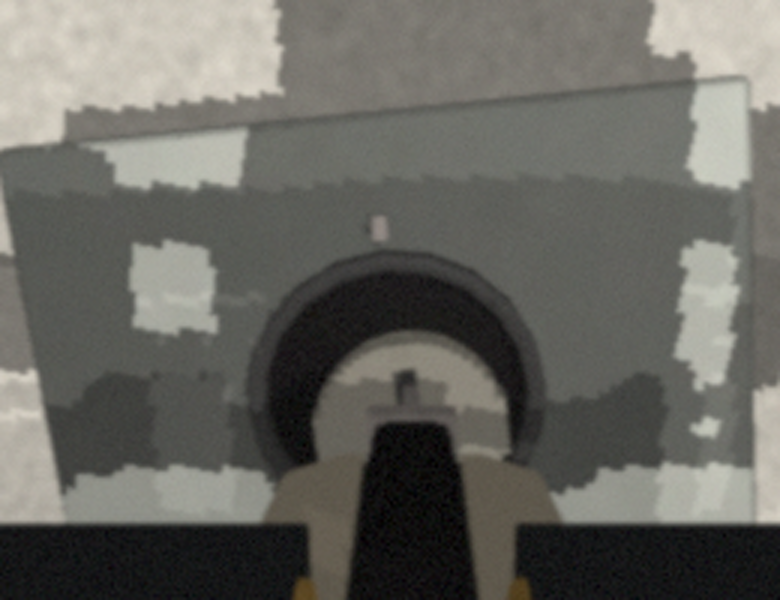

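The view shows the lid corner, one mark at (378,228) and the slot end at (405,388), nearly lined up with the mark. The torque is low, so I'll keep turning in small steps until the stop can be felt.

Request:
step_arm(
  series="0 0 0 0 0 .1;0 0 0 0 0 0;0 0 0 0 0 0",
)

```text
time: 15.65
eef_pos: [0.5445, 0.1622, 0.183]
ee_rot: [-2.016, -2.41, 0.0]
ft_force: [-0.8, 1.2, 2.0]
width: 0.0135
finger_force: 50.0
```

```bash
python3 st.py
```

```text
[0.5445 0.1622 0.183 ] yaw -79.83 F [-0.81  1.16  1.97] T [-0.046  0.089  0.038] tool F [ 1.29 -0.59 -1.97] 15.65 0.021670484429169513
```

Request:
step_arm(
  series="0 0 0 0 0 .1;0 0 0 0 0 0;0 0 0 0 0 0",
)

```text
time: 16.02
eef_pos: [0.5446, 0.1622, 0.183]
ee_rot: [2.037, 2.392, -0.0]
ft_force: [0.2, 0.2, 2.2]
width: 0.0142
finger_force: 50.0
```

```bash
python3 st.py
```

```text
[0.5446 0.1622 0.183 ] yaw -80.82 F [0.16 0.17 2.17] T [-0.075  0.143  0.082] tool F [ 0.14  0.18 -2.17] 16.025 0.039109063639091286
```

Request:
step_arm(
  series="0 0 0 0 0 .1;0 0 0 0 0 0;0 0 0 0 0 0",
)

```text
time: 16.4
eef_pos: [0.5446, 0.1622, 0.1831]
ee_rot: [2.057, 2.374, -0.0]
ft_force: [-0.6, -0.2, 2.1]
width: 0.0138
finger_force: 50.0
```

```bash
python3 st.py
python3 - <<'E'
from h import *
im,d,m,C,s=snap('wrist'); np.savez('w5.npz',im=im,d=d,C=C,m=[m[k] for k in('fx','fy','cx','cy')])
P=cloud(d,m,C)[130:300,240:380]; z=P[...,2]; c=np.array([.5438,.161])
k=P[(z>.051)&(z<.0585)&(np.hypot(P[...,0]-c[0],P[...,1]-c[1])<.0175)]; print(len(k),rect(k))
print('angle of slot end from cam axis',np.degrees(np.arctan2(*(k[:,:2].mean(0)-c)[::-1])))
E
```

```text
[0.5446 0.1622 0.1831] yaw -81.82 F [-0.63 -0.17  2.15] T [-0.135  0.216  0.134] tool F [-0.08 -0.65 -2.15] 16.4 0.05653600410862605
65 (array([541. , 169.3]), array([4.5, 7.5]), 8.2)
angle of slot end from cam axis 108.79765033777267
```

Request:
step_arm(
  series="0 0 0 0 0 .05;0 0 0 0 0 0;0 0 0 0 0 0;0 0 0 0 0 0",
)

```text
time: 16.95
eef_pos: [0.5445, 0.1622, 0.183]
ee_rot: [-2.068, -2.365, 0.0]
ft_force: [-0.9, 0.2, 2.2]
width: 0.0135
finger_force: 50.0
```

```bash
python3 st.py
```

```text
[0.5445 0.1622 0.183 ] yaw -82.33 F [-0.94  0.21  2.23] T [-0.113  0.274  0.096] tool F [ 0.33 -0.91 -2.23] 16.95 0.06532613721085834
```

Request:
step_arm(
  series="0 0 0 0 0 -.3;0 0 0 0 0 -.3;0 0 0 0 0 -.15;0 0 0 0 0 0;0 0 0 0 0 0;0 0 0 0 0 0",
)

```text
time: 17.7
eef_pos: [0.5446, 0.1622, 0.183]
ee_rot: [-1.909, -2.495, -0.0]
ft_force: [0.2, 0.6, -0.1]
width: 0.0137
finger_force: 50.0
```

```bash
python3 st.py
```

```text
[0.5446 0.1622 0.183 ] yaw -74.85 F [ 0.25  0.58 -0.11] T [-0.017  0.033  0.004] tool F [0.5  0.39 0.11] 17.7 -0.06511333282957422
```

Unloaded. I'll lift straight out and check the slot.

Request:
step_arm(
  series="0 0 -.1 0 0 0;0 0 -.2 0 0 0;0 0 -.6 0 0 0;-.5 0 -.6 0 0 0;-.5 0 -.4 0 0 0;0 0 0 0 0 0;0 0 0 0 0 0;0 0 0 0 0 0",
)

```text
time: 18.7
eef_pos: [0.5595, 0.105, 0.2958]
ee_rot: [-1.907, -2.495, 0.002]
ft_force: [-0.6, -0.4, -1.0]
width: 0.014
finger_force: 50.0
```

```bash
python3 st.py
python3 - <<'E'
from h import *
im,d,m,C,s=snap('wrist','w6.png'); Pf=cloud(d,m,C); z=Pf[...,2]
for n,c in(('open',(.5438,.161)),('shut',(.5788,.0357))):
    k=Pf[(z>.051)&(z<.059)&(np.hypot(Pf[...,0]-c[0],Pf[...,1]-c[1])<(.0175 if n=='open' else .013))]
    if len(k)<10: print(n,len(k)); continue
    x=k[:,:2]-k[:,:2].mean(0); v=np.linalg.svd(x,full_matrices=False)[2][0]; print(n,len(k),rect(k),np.degrees(np.arctan2(v[1],v[0]))%180)
for c in((.5397,.1659),(.5788,.0357)):
    k=Pf[(z>.0545)&(z<.058)&(np.hypot(Pf[...,0]-c[0],Pf[...,1]-c[1])<.04)&(np.hypot(Pf[...,0]-c[0],Pf[...,1]-c[1])>.026)]; print('ring',len(k),rect(k) if len(k) else '')
E
```

```text
[0.5595 0.105  0.2958] yaw -74.78 F [-0.62 -0.44 -0.98] T [-0.034  0.006 -0.039] tool F [-0.26 -0.72  0.98] 18.7 -0.17024965247070173
open 192 (array([543.8, 161.1]), array([ 4.6, 29.4]), 15.4) 106.31820719659865
shut 0
ring 861 (array([539.4, 166.1]), array([62.7, 62.6]), 79.8)
ring 27 (array([571.7,  60.6]), array([39.8,  3.8]), 17.9)
```

View pics/w6.png

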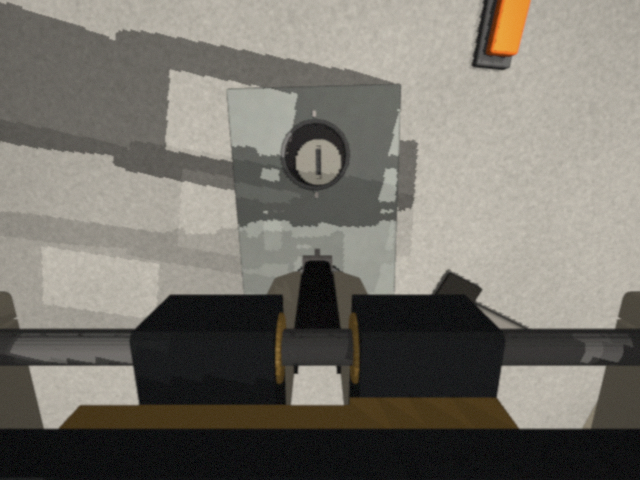

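The slot at (318,161) now points at both marks; it measures 106.3° against 106.7° for the box axis, so the lock is seated. I'll take the key back to the stand.

Request:
step_arm(
  series="0 0 0 0 0 -.5;0 0 0 0 0 -1;0 0 0 0 0 -1;0 0 0 0 0 -1;0 0 0 0 0 -1;0 0 0 0 0 -1;0 0 0 0 0 -1;0 0 0 0 0 -.7;0 0 0 0 0 -.3;0 0 0 0 0 0;0 0 0 0 0 0",
)

```text
time: 20.12
eef_pos: [0.56, 0.1046, 0.2966]
ee_rot: [0.004, -3.141, 0.0]
ft_force: [0.1, 0.0, -1.4]
width: 0.014
finger_force: 50.0
```

Request:
step_arm(
  series="0 -.4 0 0 0 0;.06 -.9 0 0 0 0;.06 -.9 0 0 0 0;.06 -.9 0 0 0 0;.06 -.9 0 0 0 0;.06 -.9 0 0 0 0;.06 -.6 0 0 0 0;0 -.3 0 0 0 0;0 0 0 0 0 0;0 0 0 0 0 0;0 0 0 0 0 0",
)

```text
time: 21.5
eef_pos: [0.5401, -0.2423, 0.2971]
ee_rot: [-0.007, 3.142, 0.0]
ft_force: [0.3, -0.1, -0.4]
width: 0.0137
finger_force: 50.0
```

```bash
python3 st.py
```

```text
[ 0.5401 -0.2423  0.2971] yaw 0.27 F [ 0.26 -0.09 -0.43] T [ 0.023  0.02  -0.012] tool F [-0.26 -0.09  0.43] 21.5 -2.084037396252898
```

Request:
step_arm(
  series=".033 -.025 .3 0 0 0;0 0 .7 0 0 0;0 0 .7 0 0 0;0 0 .3 0 0 0;0 0 .15 0 0 0;0 0 0 0 0 0;0 0 0 0 0 0",
)

```text
time: 22.38
eef_pos: [0.5385, -0.2456, 0.1697]
ee_rot: [-0.005, 3.139, -0.001]
ft_force: [-0.1, 1.2, -0.8]
width: 0.0137
finger_force: 50.0
```

```bash
python3 - <<'E'
from h import *
im,d,m,C,s=snap('wrist','w7.png'); print(s['eef_pos'])
P=cloud(d,m,C)[100:300,200:440].reshape(-1,3); z=P[:,2]
k=P[(z>.042)&(z<.048)&(abs(P[:,0]-.5377)<.04)&(abs(P[:,1]+.244)<.04)]; print('stand',rect(k))
k=P[(z>.0355)&(z<.041)&(abs(P[:,0]-.5377)<.028)&(abs(P[:,1]+.244)<.028)]; print('slot',len(k))
k=P[(z>.049)&(z<.058)&(abs(P[:,0]-.5377)<.03)&(abs(P[:,1]+.244)<.01)]; print('blade',len(k), rect(k) if len(k) else '')
E
python3 st.py
```

```text
[ 0.53854746 -0.24560348  0.1697083 ]
stand (array([ 532.7, -243.7]), array([60.6, 50.7]), 89.8)
slot 0
blade 23 (array([ 529.3, -246.5]), array([0.5, 3.1]), 2.9)
[ 0.5385 -0.2456  0.1697] yaw 0.17 F [-0.29  0.81  0.25] T [ 0.145 -0.061 -0.006] tool F [ 0.29  0.81 -0.25] 22.425 -2.088478979051297
```

Request:
step_arm(
  series=".007 .033 0 0 0 0;0 0 0 0 0 0;0 0 0 0 0 0;0 0 0 0 0 0",
)

```text
time: 22.92
eef_pos: [0.5373, -0.2433, 0.1681]
ee_rot: [-0.005, 3.142, -0.0]
ft_force: [0.8, 0.3, -1.5]
width: 0.0134
finger_force: 50.0
```

```bash
python3 st.py
```

```text
[ 0.5373 -0.2433  0.1681] yaw 0.17 F [ 0.79  0.26 -1.53] T [ 0.06  -0.047 -0.018] tool F [-0.79  0.26  1.53] 22.925 -2.085948710559816
```

Request:
step_arm(
  series="-.008 -.005 .1 0 0 0;0 0 .1 0 0 0;0 0 .1 0 0 0;0 0 .06 0 0 0;0 0 .03 0 0 0;0 0 0 0 0 0;0 0 0 0 0 0;0 0 0 0 0 0",
)

```text
time: 23.92
eef_pos: [0.5379, -0.2437, 0.1449]
ee_rot: [-0.005, 3.141, -0.0]
ft_force: [-0.3, -0.5, -0.5]
width: 0.0137
finger_force: 50.0
```

```bash
python3 st.py
```

```text
[ 0.5379 -0.2437  0.1449] yaw 0.17 F [-0.25 -0.48 -0.55] T [ 0.047  0.023 -0.03 ] tool F [ 0.25 -0.48  0.55] 23.925 -2.0859565638359356
```

Next I lower it the last 2.5 mm, release, and retreat upward.

Request:
step_arm(
  series="0 0 .03 0 0 0;0 0 .012 0 0 0;0 0 0 0 0 0;0 0 0 0 0 0",
)

```text
time: 24.42
eef_pos: [0.5377, -0.2436, 0.1421]
ee_rot: [0.005, -3.142, -0.0]
ft_force: [0.6, -0.8, -0.2]
width: 0.0133
finger_force: 50.0
```

Request:
step_arm(
  series="0 0 0 0 0 0;0 0 0 0 0 0;0 0 0 0 0 0;0 0 0 0 0 0;0 0 0 0 0 0;0 0 0 0 0 0;0 0 0 0 0 0;0 0 0 0 0 0",
  jaw=0.6,
)

```text
time: 25.42
eef_pos: [0.5378, -0.2436, 0.1421]
ee_rot: [-0.005, 3.142, -0.0]
ft_force: [0.6, 0.2, 0.5]
width: 0.0743
finger_force: 0.0
```

Request:
step_arm(
  series="0 0 -.2 0 0 0;0 0 -.6 0 0 0;0 0 -.9 0 0 0;0 0 -.9 0 0 0;0 0 0 0 0 0;0 0 0 0 0 0;0 0 0 0 0 0",
)

```text
time: 26.3
eef_pos: [0.5371, -0.2432, 0.2964]
ee_rot: [0.005, -3.139, -0.002]
ft_force: [-0.2, 1.1, 0.1]
width: 0.0743
finger_force: 0.0
```

```bash
python3 st.py
python3 - <<'E'
from h import *
im,d,m,C,s=snap('wrist')
cv2.imwrite('pics/w8.png',cv2.resize(im[120:320,180:440],None,fx=3,fy=3)[:,:,::-1])
P=cloud(d,m,C)[150:275,250:370]; z=P[...,2]
st=P[(z>.040)&(z<.05)]; print('stand',rect(st)); 
for a,b in((.098,.115),): tp=P[(z>a)&(z<b)]; print('key',rect(tp),np.median(tp[:,2]),len(tp))
im,d,m,C,s=snap('top'); cv2.imwrite('pics/top2.png',im[:,:,::-1])
E
```

```text
[ 0.5371 -0.2432  0.2964] yaw 0.17 F [-0.16  1.13  0.05] T [-0.005  0.028  0.033] tool F [ 0.15  1.13 -0.05] 26.3 -2.0859207517102236
stand (array([ 537.8, -244. ]), array([60.3, 60.1]), 0.2)
key (array([ 537.1, -244.2]), array([13.4, 27.8]), 89.9) 0.10469069868878206 559
```

View pics/w8.png

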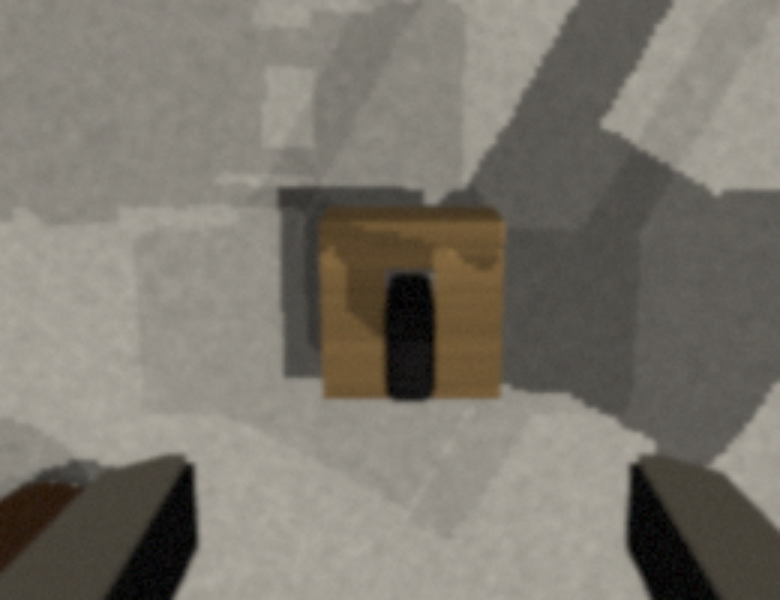

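The key stands upright in the stand, with its handle at (410,335), its top at z = 0.1047 and within 1 mm of centre. The fingers are clear, so I'm handing in.

```bash
python3 -c "
from h import *
print(r.hand_in())"
```

```text
the job is handed in; nothing more can be done
None
```

I turned the open lock onto its stop (its slot measured within about 0.5° of the marks), put the key back upright and released in the stand, and handed the job in at about 26 s; the hand-in returned no verdict.

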